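Slide a lacquered fin through the flap of the curing box

TASK

Pick up the wooden push stick by its upright handle and with it slide the tray that carries the lacquered fin in through the hanging flap of the curing box, pushing gently, until you feel the tray come up against the stop hidden inside. Then draw the stick right out so that the flap falls shut, and lay the stick down flat on the bench, off the box and its apron. Do not touch the tray by hand, and leave the scraper, the marking gauge and the bell where they are.

Things in the scene. Friction and masses are not known exactly. Their poses are not given: they have to be found in the camera images.
- box: Curing box of dark wood, fixed to the bench. Origin: bench level, mid width, in the plane of the shut flap; x = the level way in, y left of that, z up. Its floor board, 8 mm thick, 108 mm wide, runs from x = -160 to +255 mm. Side walls 12 mm thick, 84 mm apart, and rear wall (inner face x = 243 mm) carry a flat roof, x = -16 to +259 mm, 100 mm high (cleats 108 mm).
- mouth (a point): Middle of the opening's sill, on the floor board (8 mm above the bench) below the flap, axes as the box. The opening is 84 mm wide and 49 mm high, up to the lintel. The floor board before it (160 mm, the apron) is open above, between two fences 84 mm apart that stand 14 mm above the board.
- stop_zone (a point): Point 190 mm inside the flap on the box's middle line, 23 mm above the bench: NOT the stop itself. A wooden batten, 30 mm high, is wedged across the box for each batch, out of sight: its face lies anywhere from 20 mm before to 20 mm beyond this point. It cannot be measured, only felt, and does not give. The tray's tail then stands 60 to 100 mm inside the flap.
- flap (a joint): Wooden flap, 80 mm wide, about 70 g, brass weight strip inside. Level hinge pin 64 mm above the bench at the box's x = 0; reaches 53 mm down. 0 rad = hanging shut; grows as its lower edge swings inward (box's +x), at most 1.4. No spring, no latch: it rides on top of what passes below (about 1.0 rad on the tray, 0.9 on the stick) and falls shut by its weight.
- tray: Pale wooden tray, open on top, 110 mm long (x) x 80 mm wide x 26 mm high, walls 5 mm, floor 6 mm, 0.10 to 0.17 kg. Origin: centre of its underside; x points to its nose, toward the box. Starts on the apron between the fences (2 mm play each side), nose 10 to 30 mm before the flap. Wood on wood, friction about 0.6. The lacquer is fresh: never push the tray with more than about 20 N.
- tray_nose (a point): Middle of the outer face of the tray's front wall, 15 mm above the tray's underside.
- tray_tail (a point): Middle of the outer face of the tray's rear wall (the face to push on), 15 mm above the tray's underside.
- fin: Carved red-lacquered fish fin, a ribbed fan with a bare wooden tenon, about 70 x 48 x 8 mm, 30 g, lying loose in the tray below its rims. Origin: under its middle.
- stick: Wooden push stick, 0.19 kg, lying flat on the bench right of the apron. Shaft 28 mm wide, 22 mm high, from 50 mm behind the handle to a cross foot in front (20 mm long, 56 wide, 22 high); its flat front face is 185 mm ahead of the handle. Upright handle block 36 mm along x 22 mm across, 22 to 92 mm above the underside. Origin: underside, below the handle; x to the nose, z up.
- stick_nose (a point): Middle of the stick's front face, 185 mm ahead of the handle, 11 mm above the underside.
- stick_handle (a point): In the middle of the upright handle, 65 mm above the stick's underside; grip here across the 22 mm width (stick's y).
- scraper: Bystander: horn-handled scraper lying down, 175 mm long. Origin under its middle.
- gauge: Bystander: walnut marking gauge, 160 mm beam with a square head 64 mm wide and 50 mm high. Origin under its middle.
- bell: Bystander: small brass bell standing on its mouth, 54 mm across, 53 mm high. Origin under its middle.
There are look-alikes about, which are no part of the job. What is shaped like the tray but purple is not meant.

How it is judged:
By the outcome, as a careful person would: the job done as asked, in the order asked, and still so for the second after the job is handed in, with the robot touching nothing.
It also fails if it takes over 64 s, if anything falls off the work surface, if the arm or the gripper's body presses on something with over 40 N, if the wrist force passes 120 N, or if a joint passes its speed limit or range.

ROBOT

A 7-joint arm with a two-finger parallel gripper is mounted at the origin on the work surface. World frame = base frame: x ahead of the robot, y to its left, z up, the work surface at z = 0. Lengths are in m, angles in degrees, forces in N, time in s.
With the tool pointing down it reaches from about 0.425 to 0.875 m from the base axis. Payload 4.7 kg.
Tool frame: the origin (TCP) lies between the finger pads; the fingertips stand 22 mm ahead of it and the grasp point (between the pads) lies 3 mm ahead of it (env.tip_reach is the distance from the TCP to the fingertips, in m); z points along the fingers, y is the line along which they close (so a half turn about z gives the same grasp; the last joint's range is limited). The gripper opens to 87 mm and grips with 3 to 60 N. Pads are 19 mm wide; open, the fingers measure 117 mm over their backs; the gripper's body (75 mm by 190 mm) begins 51 mm behind the grasp point.
Start: joints at [66.583, 18.392, -4.016, 83.108, 1.295, 78.541, -3.26], TCP at [0.267, -0.593, 0.245] pointing down, gripper open.
Joint ranges: [-163.93, 163.93], [-17.29, 119.83], [-79.2, 71.16], [3.27, 140.29], [-89.18, 269.18], [5.43, 117.66], [-154.24, 154.24]. Speed limits (degrees/s): [147.25, 147.25, 180, 180, 180, 180, 180].

INTERFACE

Orientations are given as [roll, pitch, yaw] about the fixed x, y, z axes, in that order (R = Rz(yaw) Ry(pitch) Rx(roll)).
In Python, from cell import env gives the robot as it stands.
- The arm moves only by the shell command python3 -m creep 'ROWS' [FORCE]. ROWS is JSON, one flat list of numbers, 7 for each row, row after row: the finger opening in mm, from 0 to 87, then the shift along the tool's x, y, z in units of 30 mm (1.0 is 30 mm), then the turn, a rotation vector about the tool's x, y, z in units of 6 degrees (1.0 is 6 degrees). A call has 1 to 12 rows; each row is the pose to reach, as a shift and turn from the pose commanded when the call began, along the tool's axes at that moment; what a row does not reach only later rows make up. A row lasts 1/10 s, in which the tool goes at most 50 mm and 8.59 degrees, less where a joint would pass 70% of its speed; a pose out of reach is approached as far as the arm can. A call with a gripper value outside its range is refused whole. The fingers move at their own pace and stop on an object; FORCE is the grip in N (left out, the last holds). Time passes only in rows, so rows that repeat a pose let the fingers close. It gives the time, the measured TCP pose, the force, the opening and the grip force at its end, in the units of the state.
- env.get_obs(): the state, without advancing time (a new reading comes with each control period).
- env.read_camera(name): name is "side" or "top" or "wrist"; returns a dict with "color" (384x512x3 uint8, red, green, blue), "depth" (384x512 float32, m along the optical axis (not along the pixel's ray), 0 where there is no reading), "fovy" (degrees; the focal length in pixels is half the picture's height over the tangent of half this angle, whatever the lens; pixels are square), "cx", "cy" (the principal point, pixels), "R" (3x3) and "t" (3): a world point X has camera coordinates R X + t. Camera axes: x right, y down, z forward; pixel columns grow to the right and rows downward; lengths in m; the calibration is good to about 2 mm. A picture is of the moment at which its call begins.
- env.sign_off(): hands the job in; it is judged then, once.
The state is a dict: "time_s": time; "qpos": joint angles; "joint_velocities": joint speeds; "effort": joint torques, N m; "tool_pos": TCP position; "tool_rot": TCP orientation; "force": force on the tool from outside, world axes, zero at the start; "wrist_torque": the same for the moment, N m; "grip_width": finger opening in m; "grasp_force": force on a finger pad.
Only numpy, scipy, OpenCV 4.12 (cv2) and the standard library are available. Lean on these libraries where they do the work, as an engineer would, in place of code of your own. Each camera call takes 0.05 s, during which the arm holds its last target. There are 200 camera calls.

## Working session

There is one attempt and no reset: what is moved stays moved. The work goes in short steps, Python scripts to look and compute and a shell command to move; the robot and the scene stay as the last step left them, time stands still between calls to the robot, and variables do not carry over. Pictures are saved under pics/ and viewed, at most 10 in all, crops included, and the job is handed in when it is done.

```bash
mkdir -p pics; ls
cat > h.py <<'E'
import numpy as np,cv2
from cell import env
from scipy.spatial.transform import Rotation as Ro
def snap(n,f):
    c=env.read_camera(n); cv2.imwrite(f'pics/{f}.png',c['color'][:,:,::-1]); np.savez(f'pics/{f}.npz',**c); return c
def load(f): return dict(np.load(f'pics/{f}.npz'))
def K(c): 
    h=c['color'].shape[0]; return h/2/np.tan(np.radians(c['fovy'])/2)
def px(c,u,v,z=None):
    "world from pixel by depth, or by plane height z"
    f=K(c); d=np.array([(u-c['cx'])/f,(v-c['cy'])/f,1.]); R=c['R'];o=-R.T@c['t']; w=R.T@d
    s=c['depth'][int(round(v)),int(round(u))] if z is None else (z-o[2])/w[2]
    return o+s*w
def proj(c,X):
    p=c['R']@np.array(X)+c['t']; f=K(c); return p[:2]/p[2]*f+[c['cx'],c['cy']]
E
python3 - <<'E'
from h import *
a=snap('top','top');b=snap('side','side')
o=env.get_obs();print(o['tool_pos'],o['tool_rot'],o['force'],o['time_s'],o['grip_width'])
for c in(a,b):print(c['fovy'],c['cx'],c['cy'],-c['R'].T@c['t'],c['R'].tolist())
im=np.vstack([cv2.imread('pics/top.png')]);cv2.imwrite('pics/t2.png',cv2.resize(im,(800,600),interpolation=2))
im=cv2.imread('pics/side.png');cv2.imwrite('pics/s2.png',cv2.resize(im,(800,600),interpolation=2))
E
```

```text
pics
[ 0.26645919 -0.59237234  0.2435745 ] [-1.79902036e+02  6.52336923e-03  2.42260041e+01] [-0.24540672 -0.11247917 -0.10351439] 0.1 0.08714135953762218
44.64917792910108 252.14654297597542 186.23589016533435 [ 0.43028579 -0.05305193  1.23282779] [[-0.020306670950100088, -0.9997464338223713, -0.009731761113754067], [-0.9972398958022521, 0.020949128531204456, -0.07123007955980501], [0.07141588993520585, 0.008258454651682103, -0.9974124365534695]]
52.02960407951148 254.90369379155217 188.44644556859382 [0.37439983 0.72451928 0.62761128] [[-0.9806593662797357, -0.19550457699097445, 0.00922863496986932], [-0.11638661456424486, 0.54459314390604, -0.8305856148289648], [0.1573574379497228, -0.8155956522604293, -0.5568144832309805]]
```

View pics/t2.png

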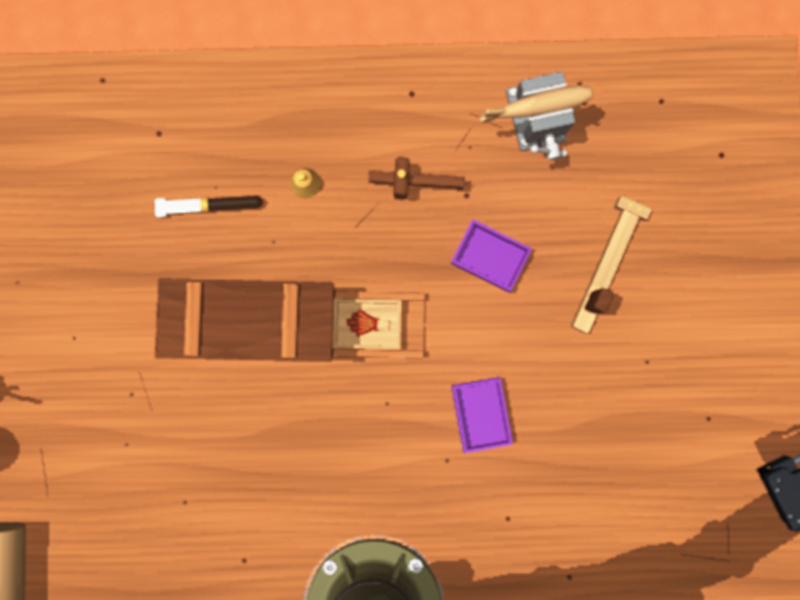

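View pics/s2.png

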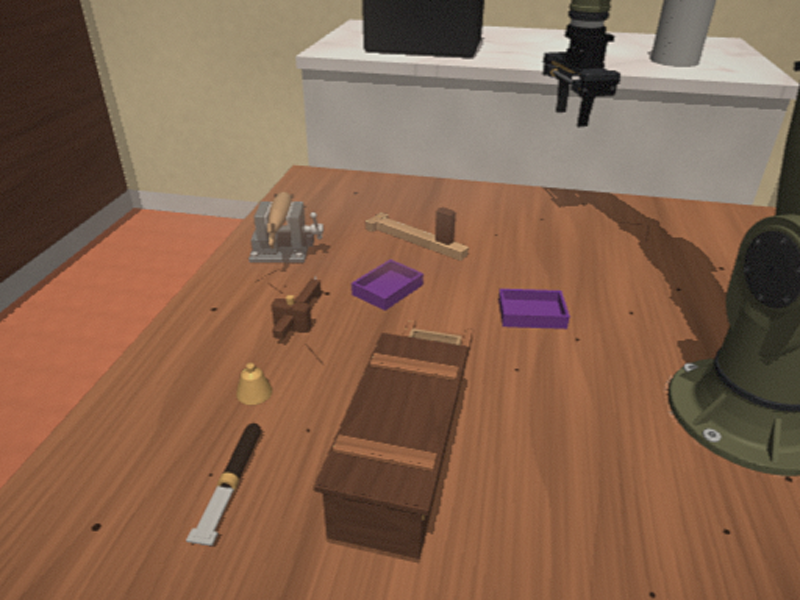

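Top view: box roof at enlarged px (160–333, 280–358), real tray with red fin on the apron (335–403, 300–350), stick with foot at (634,208) and handle at (600,300), two purple decoys at (492,256) and (482,414), gauge (415,178), bell (305,182), scraper (208,205). Side view confirms it: stick handle at (445,225), box roof (400,400).

Run:
```python
from h import *
def cloud(c):
    f=K(c);v,u=np.mgrid[0:384,0:512];d=c['depth'];P=np.stack([(u-c['cx'])/f*d,(v-c['cy'])/f*d,d],-1)
    return (P-c['t'])@c['R']
for n in('top','side'):
    c=load(n);P=cloud(c);Z=P[...,2];ok=c['depth']>0
    print(n)
    reg=ok&(P[...,1]<-.3)&(P[...,1]>-.5)&(P[...,0]>.35)&(P[...,0]<.68)
    bench=reg&(abs(Z)<.008); print('bench z',np.median(Z[bench]),Z[bench].std())
    h=reg&(Z>.082)&(Z<.11); print('handle top',h.sum(),P[h].mean(0),np.median(Z[h]), cv2.minAreaRect(P[h][:,:2].astype(np.float32)*1000) if h.sum()>3 else'')
    s=reg&(Z>.014)&(Z<.030); print('shaft',s.sum(),np.median(Z[s]),cv2.minAreaRect(P[s][:,:2].astype(np.float32)*1000))
    r=ok&(P[...,1]>-.2)&(P[...,1]<.4)&(P[...,0]>.35)&(P[...,0]<.65)&(Z>.09)&(Z<.103); print('roof',r.sum(),np.median(Z[r]),cv2.minAreaRect(P[r][:,:2].astype(np.float32)*1000))
im=cv2.imread('pics/top.png')
a=cv2.resize(im[170:245,200:290],None,fx=6.5,fy=6.5,interpolation=2);b=cv2.resize(im[120:220,355:430],None,fx=4.9,fy=4.9,interpolation=2)
cv2.imwrite('pics/c1.png',cv2.resize(im[175:240,195:285],(800,578),interpolation=2))
```

```text
top
bench z -0.00026368489472967574 0.002459382073624322
handle top 140 [ 0.49127164 -0.36979716  0.0909346 ] 0.09103312049169068 ((491.79864501953125, -370.69140625), (22.19070816040039, 36.415191650390625), 64.86418151855469)
shaft 948 0.0217666135258135 ((550.79443359375, -405.0181579589844), (56.21932601928711, 235.04095458984375), 67.05477142333984)
roof 4358 0.10010482023890575 ((471.7807922363281, 190.5128173828125), (276.5284729003906, 124.05772399902344), 87.53465270996094)
side
bench z 0.0015466913382497722 0.0014776891770875338
handle top 69 [ 0.49381246 -0.36446745  0.0900188 ] 0.09118445569837984 ((494.3315124511719, -368.24725341796875), (22.008697509765625, 37.19816589355469), 64.96312713623047)
shaft 440 0.022731076266805858 ((552.7899169921875, -404.1324462890625), (56.86845016479492, 236.64862060546875), 67.28942108154297)
roof 5717 0.10138103733071177 ((473.7321472167969, 191.93780517578125), (277.56378173828125, 124.58311462402344), 87.43480682373047)
```

View pics/c1.png

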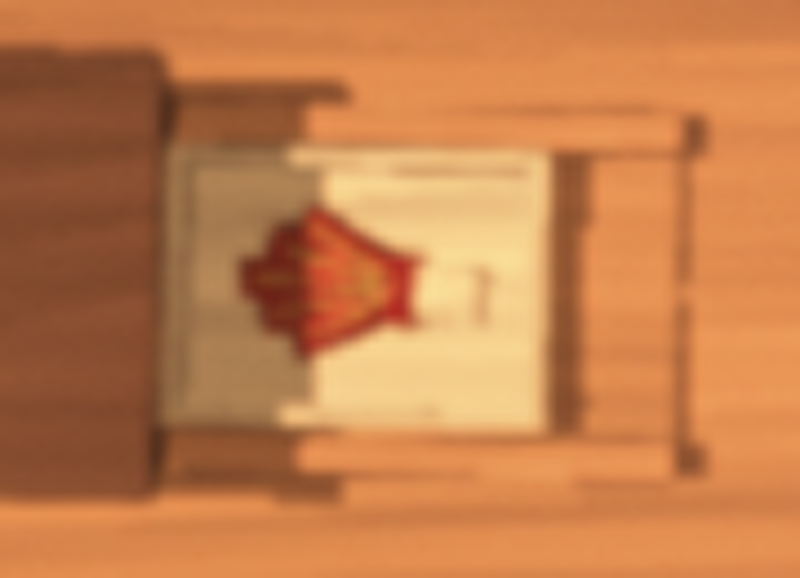

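Crop: the tray's tail edge is at crop px (550,290), the apron's end at (683,290), roof edge at x≈160; the fences run at y≈135 and 450. Tray is square between them. Next, refine the stick's heading and the tray tail.

```bash
cat >> h.py <<'E'
def cloud(c):
    f=K(c);v,u=np.mgrid[0:384,0:512];d=c['depth'];P=np.stack([(u-c['cx'])/f*d,(v-c['cy'])/f*d,d],-1)
    return (P-c['t'])@c['R']
def stickfit(c,h0,ang,z0=.0):
    P=cloud(c);Z=P[...,2];ok=c['depth']>0
    for _ in range(4):
        e=np.array([np.cos(ang),np.sin(ang)]);n=np.array([-e[1],e[0]])
        D=P[...,:2]-h0;l=D@e;s=D@n
        m=ok&(Z>z0+.018)&(Z<z0+.0255)&(l>-.046)&(l<.155)&(abs(s)<.03)&((l>.03)|(l<-.028))
        # midline from binned edges
        L=[];M=[]
        for b in np.arange(-.045,.155,.01):
            q=m&(l>=b)&(l<b+.01)
            if q.sum()>5:L.append(b+.005);M.append((s[q].max()+s[q].min())/2)
        k=np.polyfit(L,M,1);ang+=np.arctan(k[0]);h0=h0+n*k[1]
    m=ok&(Z>z0+.016)&(Z<z0+.026)&(abs(s)<.04)&(l>-.08)&(l<.22)
    return h0,np.degrees(ang),l[m].min(),l[m].max()
E
python3 - <<'E'
from h import *
for n in('top','side'):
    c=load(n);print(n,stickfit(c,np.array([.492,-.370]),np.radians(-24)))
c=load('top')
for p in((550,155),(550,290),(550,425)):print('tail',px(c,195+p[0]/8.89,175+p[1]/8.89,.034),px(c,195+p[0]/8.89,175+p[1]/8.89)[2])
for p in((683,150),(683,435)):print('apron end',px(c,195+p[0]/8.89,175+p[1]/8.89,.008))
for p in((500,135),(500,455)):print('fence',px(c,195+p[0]/8.89,175+p[1]/8.89,.022))
P=cloud(c)
for z0,z1,nm in((.028,.036,'rims'),):
  m=(P[...,2]>z0)&(P[...,2]<z1)&(abs(P[...,0]-.46)<.06)&(P[...,1]>-.1)&(P[...,1]<.06);print(nm,m.sum(),cv2.minAreaRect(P[m][:,:2].astype(np.float32)*1000))
# decoys
for n,x0,x1 in(('A',.5,.63),('B',.27,.42)):
  m=(P[...,2]>.015)&(P[...,2]<.036)&(P[...,0]>x0)&(P[...,0]<x1)&(P[...,1]>-.29)&(P[...,1]<-.12);print(n,cv2.boxPoints(cv2.minAreaRect(P[m][:,:2].astype(np.float32)*1000)).round().tolist())
E
```

```text
top (array([ 0.49137971, -0.37139387]), np.float64(-25.438855769443997), np.float64(-0.04974269984157329), np.float64(0.18500117643618852))
side (array([ 0.49311398, -0.3675011 ]), np.float64(-25.63027714884034), np.float64(-0.04887493413108752), np.float64(0.1881492024772509))
tail [ 0.49991183 -0.05492195  0.034     ] 0.011290196231009464
tail [ 0.46095321 -0.0541026   0.034     ] 0.004485676786141424
tail [ 0.42217429 -0.05328703  0.034     ] 0.010660887807121266
apron end [ 0.50208011 -0.09422484  0.008     ]
apron end [ 0.41828131 -0.09227144  0.008     ]
fence [ 0.50675899 -0.04047358  0.022     ]
fence [ 0.41370658 -0.03859633  0.022     ]
rims 228 ((461.1795959472656, 2.6348648071289062), (110.1519775390625, 99.99666595458984), 87.34441375732422)
A [[512.0, -235.0], [583.0, -273.0], [635.0, -177.0], [563.0, -139.0]]
B [[259.0, -150.0], [271.0, -230.0], [371.0, -214.0], [359.0, -135.0]]
```

```bash
cat >> h.py <<'E'
def rel(p,yaw,start=None):
    o=env.get_obs();R0=Ro.from_euler('xyz',o['tool_rot'],degrees=True)
    d=R0.inv().apply(np.array(p)-o['tool_pos'])/.03
    r=(R0.inv()*Ro.from_euler('xyz',[180,0,yaw],degrees=True)).as_rotvec(degrees=True)/6
    print('shift',d.round(3),'turn',r.round(3),'t',o['time_s'])
E
python3 -c "
from h import *
rel([.492,-.37,.2],-25.5)"
```

```text
shift [ 9.898 -3.672  1.458] turn [-1.500e-02  8.000e-03  8.288e+00] t 0.1
```

```bash
python3 -m creep '[87,1.4,-0.5,0.2,0,0,1.2, 87,2.8,-1,0.4,0,0,2.4, 87,4.2,-1.5,0.6,0,0,3.6, 87,5.6,-2,0.8,0,0,4.8, 87,7,-2.6,1,0,0,6, 87,8.4,-3.1,1.2,0,0,7.1, 87,9.4,-3.5,1.4,0,0,8.0, 87,9.9,-3.67,1.46,0,0,8.29, 87,9.9,-3.67,1.46,0,0,8.29, 87,9.9,-3.67,1.46,0,0,8.29]'
python3 - <<'E'
from h import *
c=snap('wrist','w1');P=cloud(c);Z=P[...,2];ok=c['depth']>0
print(stickfit(c,np.array([.492,-.370]),np.radians(-25)))
h=ok&(Z>.083)&(Z<.1)&(abs(P[...,0]-.49)<.06)&(abs(P[...,1]+.37)<.06)
print(h.sum(),np.median(Z[h]),cv2.minAreaRect(P[h][:,:2].astype(np.float32)*1000) if h.sum()>3 else '')
rel([.492,-.37,.068],-25.5);o=env.get_obs();print(o['tool_pos'],o['tool_rot'],o['qpos'].round() if hasattr(o['qpos'],'round') else o['qpos'])
E
```

```text
time_s: 1.1
tool_pos: [0.4916, -0.3711, 0.2004]
tool_rot: [180.0, 0.1, -25.5]
force: [0.2, -1.3, -0.9]
grip_width: 0.0867
grasp_force: 0.0
(array([ 0.49184446, -0.37034564]), np.float64(-27.544410923247476), np.float64(-0.04876331805503978), np.float64(0.17628802486097944))
976 0.09189428332603512 ((491.3736572265625, -373.8511657714844), (21.40785026550293, 36.06007766723633), 64.11677551269531)
shift [ 1.000e-03 -8.100e-02  4.422e+00] turn [ 0.012  0.005 -0.014] t 1.15
[ 0.49104458 -0.3720671   0.20064903] [ 1.79927812e+02  3.23417859e-02 -2.55842546e+01] [ 41.  16.  -8.  91.   2.  73. -83.]
```

View pics/w1.png

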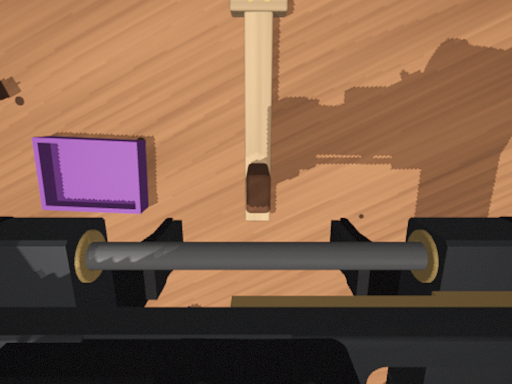

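Wrist view: the stick runs vertically at column 258, the handle (258,188) is centred between the finger tips (182 and 332). Aligned; descend and grip.

```bash
python3 -m creep '[60,0,0,1.2,0,0,0, 60,0,0,2.4,0,0,0, 60,0,0,3.4,0,0,0, 60,0,0,4,0,0,0, 60,0,0,4.3,0,0,0, 60,0,0,4.4,0,0,0, 60,0,0,4.4,0,0,0]' 50
python3 -m creep '[15,0,0,0,0,0,0, 15,0,0,0,0,0,0, 15,0,0,0,0,0,0, 15,0,0,0,0,0,0, 15,0,0,0,0,0,0, 15,0,0,0,0,0,0, 15,0,0,0,0,0,0, 15,0,0,0,0,0,0]' 55
python3 -m creep '[15,0,0,-0.3,0,0,0, 15,0,0,-1,0,0,0, 15,0,0,-2,0,0,0, 15,0,0,-3,0,0,0, 15,0,0,-3.3,0,0,0, 15,0,0,-3.3,0,0,0]'
python3 - <<'E'
from h import *
c=snap('side','s3');print(stickfit(c,np.array([.492,-.370]),np.radians(-25),.1))
rel([.451,-.30,.16],30);o=env.get_obs();print(o['wrist_torque'])
im=cv2.imread('pics/s3.png')[50:200,190:390];cv2.imwrite('pics/s3c.png',cv2.resize(im,(800,600),interpolation=2))
E
```

```text
time_s: 1.85
tool_pos: [0.4922, -0.3716, 0.0694]
tool_rot: [180.0, -0.1, -25.6]
force: [-0.4, 0.5, 0.1]
grip_width: 0.0602
grasp_force: 0.0
time_s: 2.65
tool_pos: [0.4923, -0.3707, 0.0689]
tool_rot: [180.0, -0.0, -25.5]
force: [-0.1, -0.5, 0.9]
grip_width: 0.0214
grasp_force: 54.9
time_s: 3.25
tool_pos: [0.4931, -0.3709, 0.1693]
tool_rot: [180.0, -0.2, -25.5]
force: [0.3, -0.2, -2.3]
grip_width: 0.0217
grasp_force: 54.9
(array([ 0.49421169, -0.36526263]), np.float64(-26.36733189207254), np.float64(-0.048362453648976976), np.float64(0.1886017840846639))
shift [-2.249 -1.524  0.248] turn [-1.000e-03  1.000e-03 -9.252e+00] t 3.3
[ 1.87937855e-01  1.05250362e-01 -1.17677256e-04]
```

View pics/s3c.png

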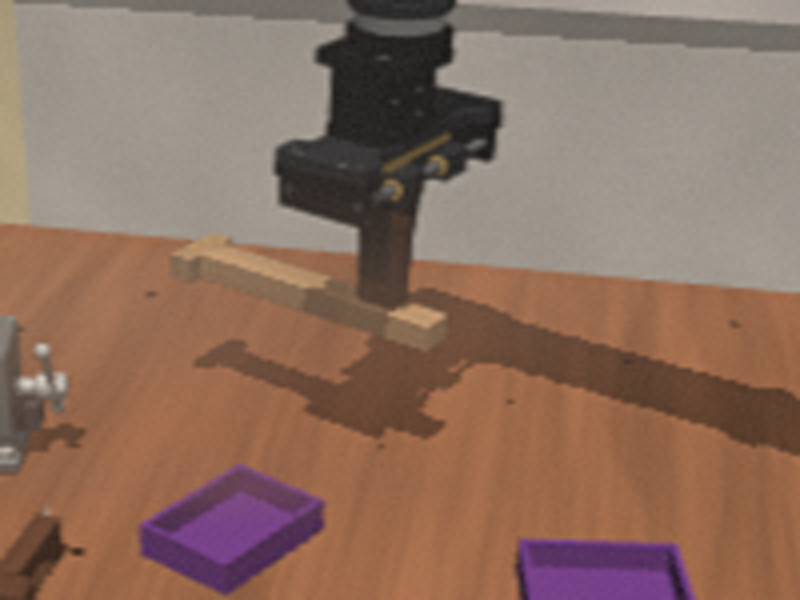

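The stick is held by its handle and lifted level, nose at crop (190,260), clear of the bench. Swing it round to the box axis at height.

```bash
python3 -m creep '[15,-0.3,-0.2,0,0,0,-1.1, 15,-0.6,-0.4,0,0,0,-2.3, 15,-0.9,-0.6,0,0,0,-3.5, 15,-1.2,-0.8,0,0,0,-4.7, 15,-1.5,-1,0,0,0,-5.9, 15,-1.8,-1.2,0,0,0,-7.1, 15,-2.1,-1.4,0,0,0,-8.3, 15,-2.25,-1.52,0,0,0,-9.25, 15,-2.25,-1.52,0,0,0,-9.25]'
python3 -c "
from h import *
rel([.452,-.29,.16],87.4)"
```

```text
time_s: 4.2
tool_pos: [0.4497, -0.2988, 0.1656]
tool_rot: [-179.8, 0.1, 30.1]
force: [0.4, -0.1, -1.3]
grip_width: 0.0214
grasp_force: 54.9
shift [ 0.213 -0.215  0.186] turn [-4.100e-02 -3.000e-03 -9.557e+00] t 4.2
```

```bash
python3 -m creep '[15,0.02,-0.02,0,0,0,-1.1, 15,0.05,-0.05,0,0,0,-2.3, 15,0.08,-0.08,0,0,0,-3.5, 15,0.1,-0.1,0,0,0,-4.7, 15,0.13,-0.13,0,0,0,-5.9, 15,0.16,-0.16,0,0,0,-7.1, 15,0.2,-0.2,0,0,0,-8.3, 15,0.21,-0.21,0,0,0,-9.3, 15,0.21,-0.21,0,0,0,-9.56, 15,0.21,-0.21,0,0,0,-9.56]'
cat >> h.py <<'E'
def pose(c,o):
    "stick in hand: lateral midline, heading, droop from cloud, around TCP"
    z0=o['tool_pos'][2]-.068;h0=o['tool_pos'][:2];a=np.radians(o['tool_rot'][2])
    print('fit',stickfit(c,np.array(h0),a,z0))
    P=cloud(c);e=np.array([np.cos(a),np.sin(a)]);n=np.array([-e[1],e[0]]);D=P[...,:2]-h0;l=D@e;s=D@n
    m=(c['depth']>0)&(abs(s)<.009)&(P[...,2]>z0+.005)&(P[...,2]<z0+.04)
    for b in(-.045,.03,.06,.09,.12,.15,.17):
        q=m&(l>b)&(l<b+.015)
        if q.sum()>4:print('z top at',b,(np.percentile(P[...,2][q],70)-z0).round(4))
E
python3 - <<'E'
from h import *
o=env.get_obs();print(o['tool_pos'],o['tool_rot'])
for n in('top','side'):
    c=snap(n,n+'4');pose(c,o)
E
```

```text
time_s: 5.2
tool_pos: [0.453, -0.2918, 0.1669]
tool_rot: [-179.9, -0.0, 87.2]
force: [0.1, -0.2, -1.9]
grip_width: 0.0216
grasp_force: 54.9
[ 0.4530411  -0.29183672  0.16685075] [-1.79942618e+02 -3.64553692e-02  8.71626795e+01]
fit (array([ 0.45230808, -0.29180039]), np.float64(87.054337552907), np.float64(0.012128085611475483), np.float64(0.18697500230660485))
z top at 0.03 0.0225
z top at 0.06 0.0218
z top at 0.09 0.0224
z top at 0.12 0.0225
z top at 0.15 0.0223
z top at 0.17 0.0222
fit (array([ 0.45437401, -0.29190271]), np.float64(86.93365108943584), np.float64(-0.035738989557691433), np.float64(0.1916176944918504))
z top at 0.03 0.0234
z top at 0.06 0.0236
z top at 0.09 0.0229
z top at 0.12 0.023
z top at 0.15 0.0232
z top at 0.17 0.0231
```

```bash
python3 -m creep '[15,0,-0.03,0.8,0,0,-0.06, 15,0,-0.05,1.7,0,0,-0.06, 15,0,-0.05,2.5,0,0,-0.06, 15,0,-0.05,2.85,0,0,-0.06, 15,0,-0.05,2.92,0,0,-0.06, 15,0,-0.05,2.92,0,0,-0.06]'
python3 - <<'E'
from h import *
o=env.get_obs();print(o['tool_pos'],o['tool_rot'])
for n in('top','side'):
    c=snap(n,n+'5');pose(c,o)
    P=cloud(c);m=(P[...,2]>.09)&(P[...,2]<.103)&(P[...,1]>0)&(P[...,1]<.4)&(abs(P[...,0]-.47)<.1);print(cv2.minAreaRect(P[m][:,:2].astype(np.float32)*1000))
im=cv2.imread('pics/top5.png');cv2.imwrite('pics/c5.png',cv2.resize(im[160:260,200:370],(800,470),interpolation=2))
E
```

```text
time_s: 5.9
tool_pos: [0.4523, -0.2918, 0.0807]
tool_rot: [180.0, 0.0, 87.7]
force: [0.6, -0.6, -1.7]
grip_width: 0.0219
grasp_force: 54.9
[ 0.45233708 -0.29183738  0.08065326] [1.79965084e+02 2.01685042e-02 8.76748583e+01]
fit (array([ 0.45106264, -0.29178556]), np.float64(87.0611924034092), np.float64(0.014343520284117148), np.float64(0.18701773805642652))
z top at 0.03 0.0222
z top at 0.06 0.0217
z top at 0.09 0.022
z top at 0.12 0.0225
z top at 0.15 0.022
z top at 0.17 0.0221
((471.8638000488281, 190.32518005371094), (275.76934814453125, 124.29811096191406), 87.51805114746094)
fit (array([ 0.45356757, -0.29188722]), np.float64(87.17702046081378), np.float64(-0.03963852964786779), np.float64(0.19176958494524465))
z top at 0.03 0.0236
z top at 0.06 0.0239
z top at 0.09 0.0234
z top at 0.12 0.0234
z top at 0.15 0.0232
z top at 0.17 0.0236
((473.7584228515625, 191.48983764648438), (276.794677734375, 124.0313491821289), 87.58228302001953)
```

View pics/c5.png

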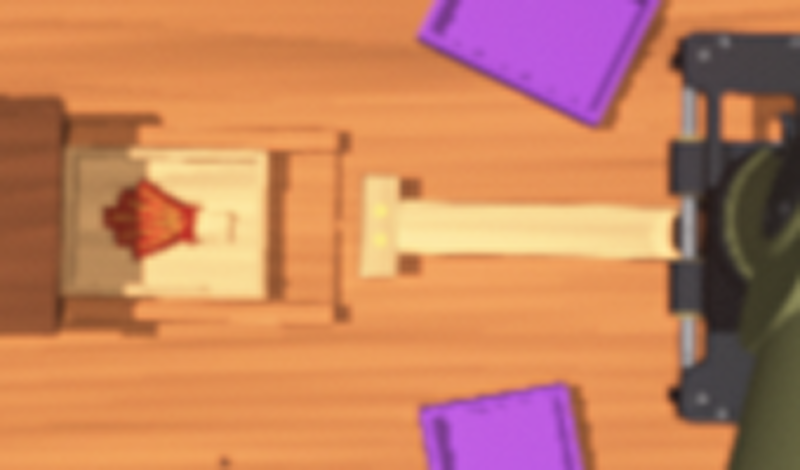

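Crop: stick nose at (362,226) in line with the tray's tail (268,225), 50 mm gap, foot well inside the fences (140–310). Advance to contact and start the push.

```bash
python3 -m creep '[15,0.3,0,0.03,0,0,0, 15,0.8,0,0.04,0,0,0, 15,1.2,0,0.04,0,0,0, 15,1.4,0,0.04,0,0,0, 15,1.5,0,0.04,0,0,0, 15,1.6,0,0.04,0,0,0, 15,1.7,0,0.04,0,0,0, 15,1.8,0,0.04,0,0,0, 15,1.9,0,0.04,0,0,0, 15,2.0,0,0.04,0,0,0]'
python3 -m creep '[15,0.15,0,0,0,0,0, 15,0.3,0,0,0,0,0, 15,0.45,0,0,0,0,0, 15,0.6,0,0,0,0,0, 15,0.75,0,0,0,0,0, 15,0.9,0,0,0,0,0, 15,1.05,0,0,0,0,0, 15,1.2,0,0,0,0,0]'
python3 - <<'E'
from h import *
o=env.get_obs()
for n in('top',):
    c=snap(n,n+'6');pose(c,o)
im=cv2.imread('pics/top6.png');cv2.imwrite('pics/c6.png',cv2.resize(im[160:260,200:370],(800,470),interpolation=2))
E
```

```text
time_s: 7.0
tool_pos: [0.4543, -0.232, 0.079]
tool_rot: [180.0, 0.0, 87.7]
force: [-0.0, -0.5, -1.5]
grip_width: 0.0218
grasp_force: 54.9
time_s: 7.8
tool_pos: [0.4557, -0.1954, 0.079]
tool_rot: [-180.0, 0.0, 87.7]
force: [-0.4, -2.0, -1.9]
grip_width: 0.0215
grasp_force: 54.9
fit (array([ 0.4556261 , -0.19537587]), np.float64(88.10888672120922), np.float64(0.025263038119193334), np.float64(0.21998346594760312))
z top at 0.03 0.0225
z top at 0.06 0.0224
z top at 0.09 0.0231
z top at 0.12 0.0229
z top at 0.15 0.0221
z top at 0.17 0.0232
```

View pics/c6.png

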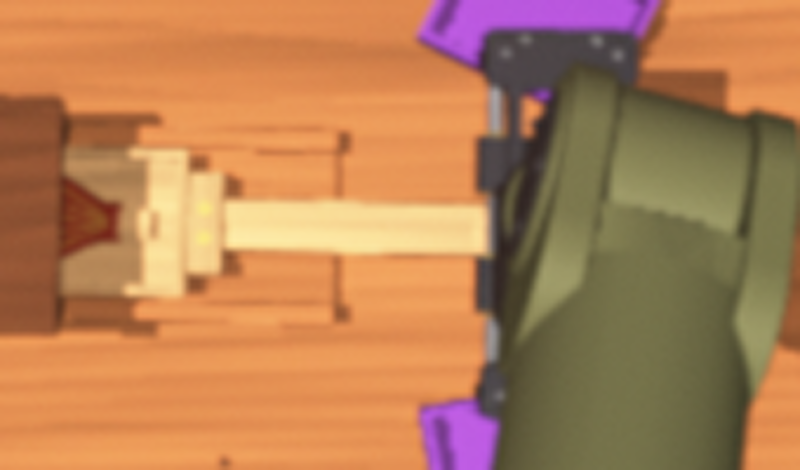

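Tray tail (187,222) is being pushed squarely by the foot, nose passing under the flap; force ≈2 N. Continue to about 20 mm short of the earliest stop.

```bash
cat > g.py <<'E'
import sys
from cell import env
o=env.get_obs();f=o['force'];print(round(o['tool_pos'][1],4),f.round(1) if hasattr(f,'round') else f);sys.exit(-f[1]>float(sys.argv[1]))
E
python3 -m creep '[15,0.15,0,0,0,0,0, 15,0.3,0,0,0,0,0, 15,0.45,0,0,0,0,0, 15,0.6,0,0,0,0,0, 15,0.75,0,0,0,0,0, 15,0.9,0,0,0,0,0, 15,1.05,0,0,0,0,0, 15,1.2,0,0,0,0,0]' | grep pos && python3 g.py 6 && python3 -m creep '[15,0.15,0,0,0,0,0, 15,0.3,0,0,0,0,0, 15,0.45,0,0,0,0,0, 15,0.6,0,0,0,0,0, 15,0.75,0,0,0,0,0, 15,0.9,0,0,0,0,0, 15,1.05,0,0,0,0,0, 15,1.2,0,0,0,0,0]' | grep pos && python3 g.py 6 && python3 -m creep '[15,0.15,0,0,0,0,0, 15,0.3,0,0,0,0,0, 15,0.45,0,0,0,0,0, 15,0.6,0,0,0,0,0, 15,0.75,0,0,0,0,0, 15,0.9,0,0,0,0,0, 15,1.05,0,0,0,0,0, 15,1.2,0,0,0,0,0]' | grep pos && python3 g.py 6
```

```text
tool_pos: [0.4571, -0.1593, 0.0789]
-0.1593 [ 0.4 -2.5 -0.7]False
```

```bash
sed -i 's/sys.exit(\(.*\))$/sys.exit(int(\1))/' g.py
python3 -m creep '[15,0.15,0,0,0,0,0, 15,0.3,0,0,0,0,0, 15,0.45,0,0,0,0,0, 15,0.6,0,0,0,0,0, 15,0.75,0,0,0,0,0, 15,0.9,0,0,0,0,0, 15,1.05,0,0,0,0,0, 15,1.2,0,0,0,0,0]' | grep pos && python3 g.py 6 && python3 -m creep '[15,0.15,0,0,0,0,0, 15,0.3,0,0,0,0,0, 15,0.45,0,0,0,0,0, 15,0.6,0,0,0,0,0, 15,0.75,0,0,0,0,0, 15,0.9,0,0,0,0,0, 15,1.05,0,0,0,0,0, 15,1.2,0,0,0,0,0]' | grep pos && python3 g.py 6; python3 -c "
from h import *
c=snap('top','top7');pose(c,env.get_obs())"
```

```text
tool_pos: [0.4586, -0.1234, 0.0789]
-0.1234 [-0.4 -1.5 -1. ]
tool_pos: [0.46, -0.0874, 0.0789]
-0.0874 [-0.1 -1.8 -1. ]
fit (array([ 0.45992096, -0.08644388]), np.float64(87.81890051162465), np.float64(0.05743323286149556), np.float64(0.14503509915098683))
z top at 0.06 0.0231
z top at 0.09 0.0232
z top at 0.12 0.0225
```

```bash
python3 -m creep '[15,0.1,0,0,0,0,0, 15,0.2,0,0,0,0,0, 15,0.3,0,0,0,0,0, 15,0.4,0,0,0,0,0, 15,0.5,0,0,0,0,0, 15,0.6,0,0,0,0,0, 15,0.65,0,0,0,0,0, 15,0.7,0,0,0,0,0]' | grep pos && python3 g.py 5 &&
python3 -m creep '[15,0.04,0,0,0,0,0, 15,0.08,0,0,0,0,0]' >/dev/null && python3 g.py 5 &&
python3 -m creep '[15,0.04,0,0,0,0,0, 15,0.08,0,0,0,0,0]' >/dev/null && python3 g.py 5 &&
python3 -m creep '[15,0.04,0,0,0,0,0, 15,0.08,0,0,0,0,0]' >/dev/null && python3 g.py 5 &&
python3 -m creep '[15,0.04,0,0,0,0,0, 15,0.08,0,0,0,0,0]' >/dev/null && python3 g.py 5 &&
python3 -m creep '[15,0.04,0,0,0,0,0, 15,0.08,0,0,0,0,0]' >/dev/null && python3 g.py 5 &&
python3 -m creep '[15,0.04,0,0,0,0,0, 15,0.08,0,0,0,0,0]' >/dev/null && python3 g.py 5 &&
python3 -m creep '[15,0.04,0,0,0,0,0, 15,0.08,0,0,0,0,0]' >/dev/null && python3 g.py 5 &&
python3 -m creep '[15,0.04,0,0,0,0,0, 15,0.08,0,0,0,0,0]' >/dev/null && python3 g.py 5
```

```text
tool_pos: [0.4608, -0.0666, 0.0789]
-0.0666 [ 0.3 -1.8 -2.2]
-0.0643 [ 0.2 -0.4 -2.2]
-0.0619 [ 0.5 -0.7 -2.2]
-0.0595 [-0.6 -0.8 -2.5]
-0.0571 [-0.6 -2.  -2.7]
-0.0547 [-0.1 -1.5 -3.6]
-0.0523 [ 0.  -1.4 -1.8]
-0.0499 [ 0.8 -1.3 -2.5]
-0.0475 [ 0.6 -0.7 -1.1]
```

```bash
python3 -m creep '[15,0.04,0,0,0,0,0, 15,0.08,0,0,0,0,0]' >/dev/null && python3 g.py 5 &&
python3 -m creep '[15,0.04,0,0,0,0,0, 15,0.08,0,0,0,0,0]' >/dev/null && python3 g.py 5 &&
python3 -m creep '[15,0.04,0,0,0,0,0, 15,0.08,0,0,0,0,0]' >/dev/null && python3 g.py 5 &&
python3 -m creep '[15,0.04,0,0,0,0,0, 15,0.08,0,0,0,0,0]' >/dev/null && python3 g.py 5 &&
python3 -m creep '[15,0.04,0,0,0,0,0, 15,0.08,0,0,0,0,0]' >/dev/null && python3 g.py 5 &&
python3 -m creep '[15,0.04,0,0,0,0,0, 15,0.08,0,0,0,0,0]' >/dev/null && python3 g.py 5 &&
python3 -m creep '[15,0.04,0,0,0,0,0, 15,0.08,0,0,0,0,0]' >/dev/null && python3 g.py 5 &&
python3 -m creep '[15,0.04,0,0,0,0,0, 15,0.08,0,0,0,0,0]' >/dev/null && python3 g.py 5 &&
python3 -m creep '[15,0.04,0,0,0,0,0, 15,0.08,0,0,0,0,0]' >/dev/null && python3 g.py 5 &&
python3 -m creep '[15,0.04,0,0,0,0,0, 15,0.08,0,0,0,0,0]' >/dev/null && python3 g.py 5
```

```text
-0.0451 [ 0.1 -1.4 -2.7]
-0.0427 [-0.2 -0.8 -3.9]
-0.0403 [-0.2 -0.8 -2.8]
-0.0379 [-0.8 -1.  -2.4]
-0.0355 [-0.6 -1.7 -3.3]
-0.0331 [-0.5 -0.4 -2.5]
-0.0307 [ 0.5 -1.1 -2.8]
-0.0283 [-0.4 -1.2 -2.2]
-0.026 [-0.2 -1.4 -2.1]
-0.0235 [ 0.5 -0.7 -2.6]
```

```bash
python3 -m creep '[15,0.04,0,0,0,0,0, 15,0.08,0,0,0,0,0]' >/dev/null && python3 g.py 5 &&
python3 -m creep '[15,0.04,0,0,0,0,0, 15,0.08,0,0,0,0,0]' >/dev/null && python3 g.py 5 &&
python3 -m creep '[15,0.04,0,0,0,0,0, 15,0.08,0,0,0,0,0]' >/dev/null && python3 g.py 5 &&
python3 -m creep '[15,0.04,0,0,0,0,0, 15,0.08,0,0,0,0,0]' >/dev/null && python3 g.py 5 &&
python3 -m creep '[15,0.04,0,0,0,0,0, 15,0.08,0,0,0,0,0]' >/dev/null && python3 g.py 5
```

```text
-0.023 [-1.3 -8.4  0.7]
```

The arm stopped and the force jumped to 8.4 N: the stop. Confirm with one held row, then draw straight out.

```bash
python3 -m creep '[15,0,0,0,0,0,0]' >/dev/null; python3 g.py 99
python3 -m creep '[15,-0.1,0,0,0,0,0, 15,-0.3,0,0,0,0,0, 15,-0.7,0,0,0,0,0, 15,-1.2,0,0,0,0,0, 15,-1.7,0,0,0,0,0, 15,-2.2,0,0,0,0,0, 15,-2.7,0,0,0,0,0, 15,-3.1,0,0,0,0,0, 15,-3.5,0,0,0,0,0, 15,-3.9,0,0,0,0,0, 15,-4.3,0,0,0,0,0, 15,-4.7,0,0,0,0,0]'
python3 -m creep '[15,-0.4,0,0,0,0,0, 15,-0.8,0,0,0,0,0, 15,-1.3,0,0,0,0,0, 15,-1.8,0,0,0,0,0, 15,-2.3,0,0,0,0,0, 15,-2.8,0,0,0,0,0, 15,-3.3,0,0,0,0,0, 15,-3.8,0,0,0,0,0, 15,-4.3,0,0,0,0,0, 15,-4.7,0,0,0,0,0, 15,-5,0,0,0,0,0, 15,-5,0,0,0,0,0]'
python3 - <<'E'
from h import *
o=env.get_obs()
c=snap('top','top8');pose(c,o)
im=cv2.imread('pics/top8.png');cv2.imwrite('pics/c8.png',cv2.resize(im[130:270,190:390],(800,560),interpolation=2))
E
```

```text
-0.023 [-0.6 -6.4 -0.6]
time_s: 16.2
tool_pos: [0.4571, -0.163, 0.079]
tool_rot: [180.0, 0.0, 87.7]
force: [-0.3, 0.2, -2.2]
grip_width: 0.0216
grasp_force: 54.9
time_s: 17.4
tool_pos: [0.4508, -0.3136, 0.0789]
tool_rot: [180.0, 0.0, 87.6]
force: [-0.4, 0.5, -2.4]
grip_width: 0.0221
grasp_force: 54.9
fit (array([ 0.44937247, -0.31355069]), np.float64(87.05723732349982), np.float64(0.015337574775985362), np.float64(0.1870006557187694))
z top at 0.03 0.0222
z top at 0.06 0.0219
z top at 0.09 0.0224
z top at 0.12 0.0216
z top at 0.15 0.0218
z top at 0.17 0.0226
```

View pics/c8.png

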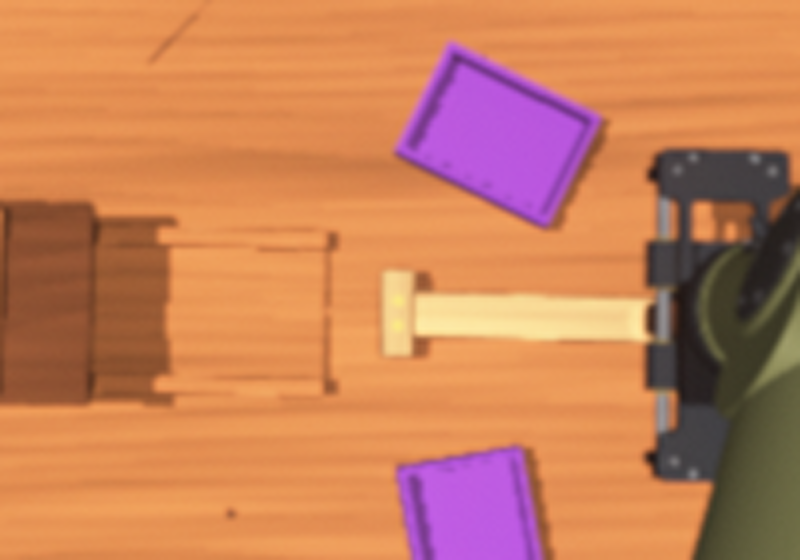

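Tray is inside, apron empty, stick nose (383,313) clear of the apron's end (330). Lay it down here: lower 10 mm, release, retreat upward.

```bash
python3 -m creep '[15,0,0,0.1,0,0,0, 15,0,0,0.2,0,0,0, 15,0,0,0.26,0,0,0, 15,0,0,0.29,0,0,0, 15,0,0,0.31,0,0,0, 15,0,0,0.32,0,0,0, 15,0,0,0.33,0,0,0, 15,0,0,0.33,0,0,0]'
python3 -m creep '[24,0,0,0,0,0,0, 28,0,0,0,0,0,0, 35,0,0,0,0,0,0, 45,0,0,0,0,0,0, 50,0,0,0,0,0,0, 50,0,0,0,0,0,0, 50,0,0,0,0,0,0, 50,0,0,0,0,0,0]'
python3 -m creep '[50,0,0,-0.2,0,0,0, 50,0,0,-0.6,0,0,0, 50,0,0,-1.2,0,0,0, 50,0,0,-2,0,0,0, 50,0,0,-3,0,0,0, 50,0,0,-4,0,0,0, 50,0,0,-5,0,0,0, 50,-0.5,0,-5.5,0,0,0, 50,-1,0,-5.5,0,0,0, 50,-1.5,0,-5.5,0,0,0, 50,-1.5,0,-5.5,0,0,0]'
python3 - <<'E'
from h import *
c=snap('top','top9');print(stickfit(c,np.array([.451,-.314]),np.radians(87.4)))
snap('wrist','w9');c=snap('side','side9')
a=cv2.imread('pics/side9.png');b=cv2.imread('pics/top9.png')
cv2.imwrite('pics/fin.png',cv2.resize(np.hstack([a,b]),(800,300),interpolation=3))
E
```

```text
time_s: 18.25
tool_pos: [0.4511, -0.3121, 0.0691]
tool_rot: [180.0, 0.0, 87.7]
force: [0.4, 0.2, -2.1]
grip_width: 0.0216
grasp_force: 54.9
time_s: 19.05
tool_pos: [0.4511, -0.312, 0.0691]
tool_rot: [-180.0, 0.0, 87.7]
force: [0.4, 0.2, 0.3]
grip_width: 0.0498
grasp_force: 0.0
time_s: 20.15
tool_pos: [0.4475, -0.3596, 0.2325]
tool_rot: [-179.9, -0.0, 87.5]
force: [-0.8, 0.3, -0.4]
grip_width: 0.05
grasp_force: 0.0
(array([ 0.45055777, -0.31397991]), np.float64(87.52977409336368), np.float64(-0.046276095256028146), np.float64(0.18772118623472955))
```

View pics/fin.png

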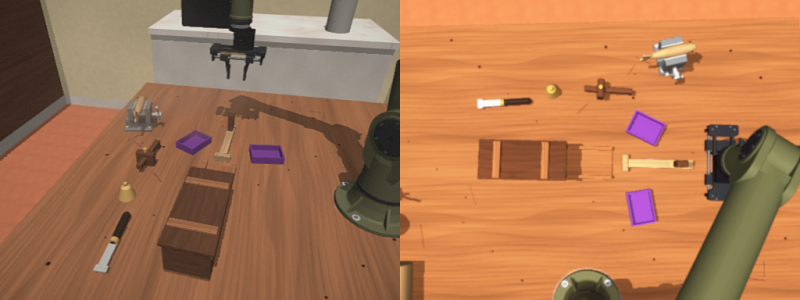

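The stick lies flat behind the apron (left view 225,148; right view 625–693,163), the apron is empty, and the bystanders have not moved. Handing in.

```bash
python3 -c "
from cell import env
print(env.sign_off())"
```

```text
the job is handed in; nothing more can be done
None
```

The job is handed in at about 20 s. I pushed the tray in until it met the hidden stop (8.4 N at most in the readings), then drew the stick out and laid it flat on the bench clear of the apron. The bystanders look unmoved; no camera could see the flap, so I take it to have fallen shut because nothing was left under it.

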